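# Sort studs by thread pitch on notched gauges

## Task

Sort the three steel studs by thread pitch: lay each one gently, fully seated with the teeth in its thread, on the slanted notched gauge that has its own pitch. The coarse stud was left on the fine gauge by mistake, so it has to move too. Let go of all three, and leave the cup and the two bottles standing where they are.

Things in the scene. Friction and masses are not known exactly. Their poses are not given: they have to be found in the camera images.
- stud_fine: plain steel stud, 109 mm long, 0.2 kg, fine thread: pitch 6 mm, 7 ring crests (2.2 mm wide, 22 mm diameter, grooves 16 mm) on each half; square collar in its middle to grip it by, 24 x 24 mm, 26 mm long. Origin at its centre, x along its length, y and z square to the collar's faces. Starts level on the bench on its collar.
- deck_fine: slanted cradle of the fine gauge, 120 x 50 mm, tilted 30 degrees, low end towards the robot, teeth 6 mm apart. Origin: where the stud's centre lies when fully seated, 66 mm above the bench. x: up the slope along the cradle; z: square out of the deck. A seated stud's x lies along this x (either way round); any side of its collar may be up.
- stud_medium: plain steel stud, 109 mm long, 0.2 kg, medium thread: pitch 9 mm, 5 ring crests (3.2 mm wide, 22 mm diameter, grooves 16 mm) on each half; square collar in its middle to grip it by, 24 x 24 mm, 26 mm long. Origin at its centre, x along its length, y and z square to the collar's faces. Starts level on the bench on its collar.
- deck_medium: slanted cradle of the medium gauge, 120 x 50 mm, tilted 30 degrees, low end towards the robot, teeth 9 mm apart. Origin: where the stud's centre lies when fully seated, 66 mm above the bench. x: up the slope along the cradle; z: square out of the deck. A seated stud's x lies along this x (either way round); any side of its collar may be up.
- stud_coarse: plain steel stud, 109 mm long, 0.2 kg, coarse thread: pitch 12 mm, 4 ring crests (4 mm wide, 22 mm diameter, grooves 16 mm) on each half; square collar in its middle to grip it by, 24 x 24 mm, 26 mm long. Origin at its centre, x along its length, y and z square to the collar's faces. Starts on the fine gauge (wrong), riding 3 mm proud on its teeth, tilted like its deck.
- deck_coarse: slanted cradle of the coarse gauge, 120 x 50 mm, tilted 30 degrees, low end towards the robot, teeth 12 mm apart. Origin: where the stud's centre lies when fully seated, 66 mm above the bench. x: up the slope along the cradle; z: square out of the deck. A seated stud's x lies along this x (either way round); any side of its collar may be up.
- gauge_fine: fixed stand of the fine gauge; origin on the bench straight under the deck's origin, upright; base 118 x 52 mm. On all three decks toothed combs lie 17 to 53 mm either side of the middle; between them it is open for collar and fingers, the deck plate 16 mm below the deck's origin. A stop at the low end is 56 mm from the origin and ends 3.5 mm below it.
- gauge_medium: fixed stand of the medium gauge, like the fine one's. On all decks the comb floor, where the crests rest, is 11 mm below the deck's origin; the cross teeth are round-topped, 3 mm high; they are 2.2 mm wide (fine, 6 on each comb), 4.2 mm (medium, 4) and 6 mm (coarse, 3), and let a seated stud play about 1 mm along x.
- gauge_coarse: fixed stand of the coarse gauge, like the fine one's. On all decks side cheeks, 20 to 52 mm from the middle either way, stand 12.5 mm each side of the lane to 2 mm above the deck's origin, with lips that flare out to 9 mm above it and 21 mm to the side.
- cup: white-lidded specimen cup, 56 mm wide, 60 mm high, loose bystander between the bench studs and the gauges; origin at the centre of its underside
- dropper: small dropper bottle, 29 mm wide, 84 mm high, loose bystander behind the bench studs; origin at the centre of its underside
- squeeze_bottle: tall white squeeze bottle with a bent spout, 59 x 97 mm, 185 mm high, loose bystander behind the gauges; origin at the centre of its underside

How it is judged:
At the end, for the whole second after the job is handed in: Each stud lies at rest on the gauge of its own pitch: centre within 2.5 mm along the deck, 3 mm across and 1.5 mm in height of the seat, axis within 0.06 rad of the cradle; nothing is held (x of stud_fine in the frame of deck_fine between -0.0025 and 0.0025 m and y of stud_fine in the frame of deck_fine between -0.003 and 0.003 m and z of stud_fine in the frame of deck_fine between -0.0015 and 0.0015 m and angle between the x axis of stud_fine and the x axis of deck_fine, either way round below 0.06 rad and linear speed of each of stud_fine, stud_medium, stud_coarse below 0.01 m/s and x of stud_medium in the frame of deck_medium between -0.0025 and 0.0025 m and y of stud_medium in the frame of deck_medium between -0.003 and 0.003 m and z of stud_medium in the frame of deck_medium between -0.0015 and 0.0015 m and angle between the x axis of stud_medium and the x axis of deck_medium, either way round below 0.06 rad and x of stud_coarse in the frame of deck_coarse between -0.0025 and 0.0025 m and y of stud_coarse in the frame of deck_coarse between -0.003 and 0.003 m and z of stud_coarse in the frame of deck_coarse between -0.0015 and 0.0015 m and angle between the x axis of stud_coarse and the x axis of deck_coarse, either way round below 0.06 rad); the robot touches nothing.
It fails at once if the cup is moved more than 30 mm or tipped (distance of cup from where it was at the start of the episode above 0.03 m or angle between cup's own z axis and vertical above 0.35 rad).
It fails at once if the dropper bottle is moved more than 30 mm or tipped (distance of dropper from where it was at the start of the episode above 0.03 m or angle between dropper's own z axis and vertical above 0.35 rad).
It fails at once if the squeeze bottle is moved more than 30 mm or tipped (distance of squeeze_bottle from where it was at the start of the episode above 0.03 m or angle between squeeze_bottle's own z axis and vertical above 0.35 rad).
It fails at once if a stud is slammed onto a gauge (over 80 N) (contact force between any of stud_fine, stud_medium, stud_coarse and deck_fine above 80 N or contact force between any of stud_fine, stud_medium, stud_coarse and deck_medium above 80 N or contact force between any of stud_fine, stud_medium, stud_coarse and deck_coarse above 80 N).
It also fails if it takes over 72 s, if anything falls off the work surface, if the arm or the gripper's body presses on something with over 40 N, if the wrist force passes 120 N, or if a joint passes its speed limit or range.

## Robot

A 6-joint arm with a two-finger parallel gripper is mounted at the origin on a cart in front of the work surface, level with it; the furniture and walls round the work are solid. World frame = base frame: x ahead of the robot, y to its left, z up, the work surface at z = 0. Lengths are in m, angles in rad, forces in N, time in s.
With the tool pointing down it reaches from about 0.35 to 0.975 m from the base axis. Payload 4.9 kg.
Tool frame: the origin (TCP) lies midway between the tips of the shut fingers; the grasp point (between the pads) lies grasp_offset behind it (grasp_offset is the distance from the TCP to the grasp point, in m); z points along the fingers, y is the line along which they close (so a half turn about z gives the same grasp; the last joint's range is limited). The gripper opens to 85 mm and grips with 20 to 120 N. Pads are 22 mm wide; open, the fingers measure 114 mm over their backs; the gripper's body (76 mm by 85 mm) begins 54 mm behind the grasp point. The pads swing forward as they close: fully open they stand 13 mm farther back than shut.
Start: joints at [1.032, 0.053, 1.613, -0, 1.476, -0.119], TCP at [0.255, 0.571, 0.231] pointing down, gripper open.
Joint ranges: [-3.01, 3.01], [-1.01, 2.22], [0.06, 2.58], [-1.02, 4.17], [0.09, 2.62], [-3.14, 3.14]. Speed limits (rad/s): [2.57, 2.57, 3.14, 3.14, 3.14, 3.14].

## Interface

Orientations are given as [roll, pitch, yaw] about the fixed x, y, z axes, in that order (R = Rz(yaw) Ry(pitch) Rx(roll)).
In Python, from workcell import * gives the robot as it stands. The module is installed in compiled form; this text tells all that it offers.
- The arm moves only by the tool drive_tool, never from a script. Its argument "series" is a list of rows, each an object of numbers: "x", "y", "z": the shift along the tool's x, y, z in units of 50 mm (1.0 is 50 mm); "ax", "ay", "az": the turn, a rotation vector about the tool's x, y, z in units of 8 degrees (1.0 is 8 degrees); "grip": the closure, from -1 (fully open) to 1 (shut). A call has 1 to 20 rows; each row shifts and turns the commanded pose from where the row before left it, along the tool's axes as they then stand; what a row does not reach is not made up. A row lasts 1/8 s, in which the tool goes at most 62.5 mm and 10.7 degrees, less where a joint would pass 70% of its speed; a pose out of reach is approached as far as the arm can. A call is refused whole if a number of a shift passes 1 or a number of a turn 1, either way. A call with a gripper value outside its range is refused whole. The fingers move at their own pace and stop on an object; "force" is the grip in N (left out, the last holds). Time passes only in rows, so rows that do not move let the fingers close. It gives the time, the measured TCP pose, the force, the opening and the grip force at its end, in the units of the state.
- state(): the state, without advancing time (a new reading comes with each control period).
- snapshot(name): name is "side" or "top"; returns (picture, depth): 384x512x3 uint8, red, green, blue; 384x512 float32, m along the optical axis (not along the pixel's ray), 0 where there is no reading.
- get_calibration(name): a dict with "fx", "fy", "cx", "cy" (pixels), "origin" and "orientation" of the camera in the world. Camera axes: x right, y down, z forward; pixel columns grow to the right and rows downward; lengths in m; the calibration is good to about 2 mm. A picture is of the moment at which its call begins. get_calibration takes no time and is no camera call.
- sign_off(): hands the job in; it is judged then, once.
The state is a dict: "time": time; "joint_pos": joint angles; "qd": joint speeds; "effort": joint torques, N m; "position": TCP position; "eef_rot": TCP orientation; "ft_force": force on the tool from outside, world axes, zero at the start; "wrist_torque": the same for the moment, N m; "gripper_width": opening from 0.0 (shut) to 1.0 (fully open); "finger_force": force on a finger pad.
Only numpy, scipy, OpenCV 4.12 (cv2) and the standard library are available. Lean on these libraries where they do the work, as an engineer would, in place of code of your own. Each camera call takes 0.05 s, during which the arm holds its last target. There are 200 camera calls.

## Working session

There is one attempt and no reset: what is moved stays moved. The work goes in short steps, Python scripts to look and compute and a tool call to move; the robot and the scene stay as the last step left them, time stands still between calls to the robot, and variables do not carry over. Pictures are saved under pics/ and viewed, at most 10 in all, crops included, and the job is handed in when it is done.

Besides the shell and the picture viewer there is one more tool, called after "Request:" by a JSON object that holds its "name" and its "arguments". drive_tool: Moves the arm, as the interface text tells. Its arguments: {"type":"object","properties":{"series":{"type":"array","items":{"type":"object","properties":{"x":{"type":"number"},"y":{"type":"number"},"z":{"type":"number"},"ax":{"type":"number"},"ay":{"type":"number"},"az":{"type":"number"},"grip":{"type":"number"}}}},"force":{"type":"number"}},"required":["series"]}

```bash
mkdir -p pics; cat > h.py <<'E'
from workcell import *
import numpy as np, cv2
from scipy.spatial.transform import Rotation as R
def cal(n):
    c=get_calibration(n); o=np.array(c['orientation'],float)
    M=R.from_euler('xyz',o).as_matrix() if o.shape==(3,) else (o if o.shape==(3,3) else R.from_quat(o).as_matrix())
    return c,M
def cloud(n,name=None):
    p,d=snapshot(n); c,M=cal(n)
    v,u=np.mgrid[:384,:512]
    P=np.stack([(u-c['cx'])/c['fx']*d,(v-c['cy'])/c['fy']*d,d],-1)@M.T+np.array(c['origin'])
    P[d==0]=np.nan
    if name: cv2.imwrite(f'pics/{name}.png',p[:,:,::-1])
    return p,d,P
E
python3 - <<'E'
from h import *
for n in('top','side'):
    print(get_calibration(n)); p,d,P=cloud(n,n+'0'); np.savez(n+'0.npz',p=p,P=P)
print(state())
E
```

```text
{'fx': 449.9432724398286, 'fy': 449.9432724398286, 'cx': 255.51910865580535, 'cy': 187.29305063510415, 'origin': array([0.36048099, 0.08889444, 1.17504712]), 'orientation': array([-2.95279492,  0.02995363, -1.55514894])}
{'fx': 376.26285508474814, 'fy': 376.26285508474814, 'cx': 252.77690845920023, 'cy': 191.12306692006158, 'origin': array([ 0.52621958, -0.63593276,  0.76561817]), 'orientation': array([-2.30043682,  0.00762813, -0.09182639])}
{'time': 0.1, 'joint_pos': array([ 1.03203868e+00,  5.33384285e-02,  1.61413467e+00,  1.42369602e-06,
        1.47603450e+00, -1.19007486e-01]), 'qd': array([-0.00174988, -0.00070464, -0.00389094, -0.00067086, -0.00196249,
        0.00091348]), 'effort': array([-1.41254850e-04, -3.94907427e+01, -3.71361959e+01, -1.46210514e-04,
        3.93778275e-03,  2.17197208e-05]), 'position': array([0.25441988, 0.57025527, 0.23016963]), 'eef_rot': array([-3.13969143e+00, -2.28760965e-04,  2.72184214e+00]), 'ft_force': array([ 0.40425671, -0.17384631, -0.50886818]), 'wrist_torque': array([-0.04365213,  0.00083888,  0.0486303 ]), 'finger_force': 0.0, 'gripper_width': 1.0013131924426462}
```

View pics/top0.png

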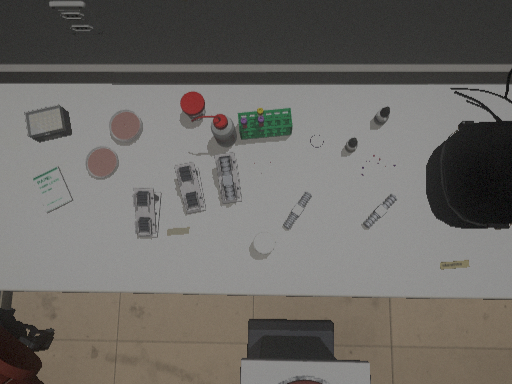

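View pics/side0.png

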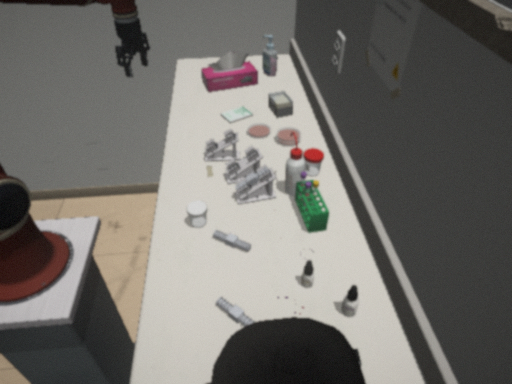

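The top view shows the bench studs near (298,210) and (380,211), and gauges at (228,178) with the coarse stud, (190,187) and (146,212). The cup is at (263,244), and the bottles are at (351,145) and (223,130). I'll enlarge the studs and gauges and pull numbers from depth.

```bash
python3 - <<'E'
from h import *
T=np.load('top0.npz');S=np.load('side0.npz')
def crop(p,u,v,w=64,h=64,s=4): return cv2.resize(p[v-h//2:v+h//2,u-w//2:u+w//2,::-1],None,fx=s,fy=s,interpolation=cv2.INTER_CUBIC)
t,s=T['p'],S['p']
rows=[np.hstack([crop(t,*c) for c in((298,210),(380,211),(146,212))]),np.hstack([crop(t,*c) for c in((190,187),(228,178))]+[crop(s,232,240)]) ]
cv2.imwrite('pics/crop.png',np.vstack(rows))
def stud(P,u,v,zl=.016,zh=.04,r=25):
    Q=P[v-r:v+r,u-r:u+r].reshape(-1,3); Q=Q[(Q[:,2]>zl)&(Q[:,2]<zh)]
    xy=Q[:,:2].astype(np.float32); rc=cv2.minAreaRect(xy); m=xy.mean(0); w,vv=np.linalg.eigh(np.cov(xy.T)); a=vv[:,1]
    pr=(xy-m)@a; 
    return len(Q),rc,m.round(4),np.degrees(np.arctan2(a[1],a[0])).round(1),np.percentile(Q[:,2],[50,95]).round(4),(m+a*(pr.max()+pr.min())/2).round(4),np.ptp(pr).round(4)
for n,P,cs in(('top',T['P'],((298,210),(380,211))),('side',S['P'],((232,240),(235,312)))):
    for c in cs: print(n,stud(P,*c,zl=.012))
# bench offset per camera
for n,P in(('top',T['P']),('side',S['P'])):
    Q=P.reshape(-1,3);m=(abs(Q[:,2])<.02)&(Q[:,0]>.3)&(Q[:,0]<.75)&(abs(Q[:,1])<.5);A=np.c_[Q[m,:2],np.ones(m.sum())];k=np.linalg.lstsq(A,Q[m,2],rcond=None)[0];print(n,'bench z',np.median(Q[m,2]),k)
P=T['P']
for n,u,v in(('cup',263,244),('drop',351,145),('sq',223,130),('g1',228,178),('g2',190,187),('g3',146,212)):
    r=26; Q=P[v-r:v+r,u-r:u+r].reshape(-1,3);Q=Q[Q[:,2]>.02];print(n,np.nanmin(Q,0).round(3),np.nanmax(Q,0).round(3))
E
```

```text
top (320, ((0.522425651550293, 0.0181499682366848), (0.023496270179748535, 0.1079147532582283), 57.11534118652344), array([0.5219, 0.0184], dtype=float32), np.float64(146.2), array([0.0206, 0.0253]), array([0.5224, 0.0182]), np.float64(0.1079))
top (328, ((0.5224945545196533, -0.19317638874053955), (0.022845955565571785, 0.10722959786653519), 45.597843170166016), array([ 0.5221, -0.1932], dtype=float32), np.float64(135.7), array([0.0205, 0.0264]), array([ 0.5223, -0.1933]), np.float64(0.1072))
side (291, ((0.5244535207748413, 0.015759605914354324), (0.02508692629635334, 0.10763552784919739), 57.252960205078125), array([0.5247, 0.0127], dtype=float32), np.float64(146.4), array([0.0194, 0.024 ]), array([0.5231, 0.0138]), np.float64(0.1077))
side (385, ((0.5196239352226257, -0.19337894022464752), (0.02454545721411705, 0.09707655757665634), 46.65473937988281), array([ 0.5192, -0.1943], dtype=float32), np.float64(136.0), array([0.0201, 0.0245]), array([ 0.519 , -0.1941]), np.float64(0.097))
top bench z -0.0004580702094844069 [ 0.001068   -0.00032985 -0.00084291]
side bench z -0.001075975764860626 [ 0.00217771  0.00046005 -0.00171045]
cup [0.407 0.042 0.02 ] [0.493 0.13  0.066]
drop [ 0.68  -0.191  0.02 ] [ 0.769 -0.108  0.087]
sq [0.65  0.147 0.021] [0.793 0.285 0.186]
g1 [0.537 0.167 0.02 ] [0.66  0.265 0.103]
g2 [0.517 0.229 0.02 ] [0.638 0.331 0.1  ]
g3 [0.454 0.38  0.02 ] [0.565 0.433 0.101]
```

View pics/crop.png

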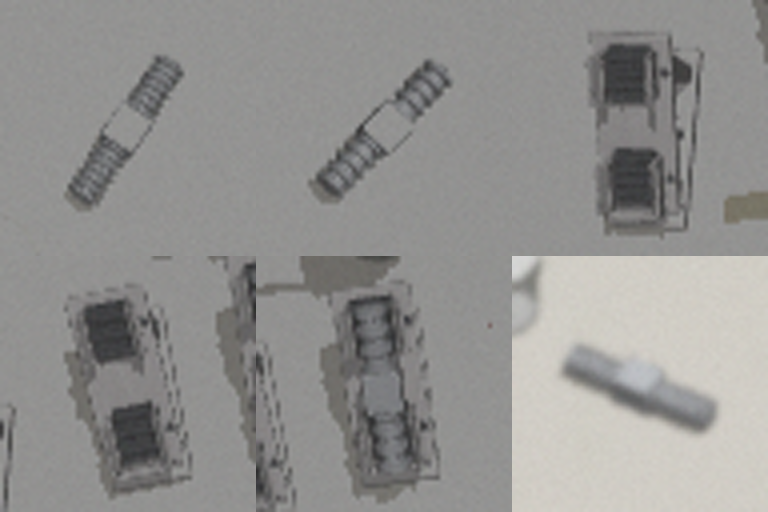

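Bench stud (298,210) has about 7 crests per half, so it is fine. Stud (380,211) has about 5, so it is medium, and the coarse stud is on the rightmost gauge. Next I'll fit the gauge poses and find the pitch of the two empty gauges.

```bash
cat > fit.py <<'E'
from h import *
from scipy.optimize import differential_evolution as DE
def deckR(yaw): return R.from_euler('zy',[yaw,-np.pi/6]).as_matrix()
def model(q,stud):
    ax,ay=abs(q[:,0]),abs(q[:,1]); h=np.full(len(q),np.nan)
    pl=(ax<60)&(ay<25); h[pl]=-16
    lane=(ax>17)&(ax<53)&(ay<12.5); h[lane]=-9.8
    ck=(ax>20)&(ax<52)&(ay>=12.5)&(ay<21.5); h[ck]=2+(ay[ck]-12.5)*7/8.5
    h[(q[:,0]<-56)&(q[:,0]>-60)&(ay<12)]=-3.5
    if stud:
        m=(ax<54.5)&(ay<10); h[m]=3+np.sqrt(100-ay[m]**2)
        m=(ax<13)&(ay<12); h[m]=15
    return h
def fit(P,c,stud=False):
    Q=P.reshape(-1,3); Q=Q[(np.hypot(Q[:,0]-c[0],Q[:,1]-c[1])<.09)&(Q[:,2]>.022)]
    def cost(p):
        q=(Q-[p[0],p[1],.066])@deckR(p[2])*1e3
        r=abs(q[:,2]-model(q,stud)); r[np.isnan(r)]=6; i=(abs(q[:,1])<35)&(abs(q[:,0])<75)
        return (np.minimum(r,6)*i).sum()/300 + 6*(~i&(np.abs(q[:,1])<45)).sum()/300
    r=DE(cost,[(c[0]-.025,c[0]+.025),(c[1]-.02,c[1]+.02),(-.5,.5)],seed=1,tol=1e-8,popsize=20)
    return r.x,r.fun,len(Q)
def profile(p,P,x):
    q=(P.reshape(-1,3)-[x[0],x[1],.066])@deckR(x[2])*1e3; g=p.mean(2).ravel()
    i=(abs(q[:,1])<8)&(abs(q[:,0])>20)&(abs(q[:,0])<51)&(q[:,2]<0)
    X,G=q[i,0],g[i]; out=[]
    for T in(6,9,12):
        a=[];
        for s in(1,-1):
            j=X*s>0; A=np.c_[np.cos(2*np.pi*X[j]/T),np.sin(2*np.pi*X[j]/T),np.ones(j.sum()),X[j],X[j]**2]
            k,_,_,_=np.linalg.lstsq(A,G[j],rcond=None); a.append((round(float(np.hypot(k[0],k[1])/G.std()),2),round(float(np.arctan2(k[1],k[0])*T/2/np.pi),2)))
        out.append((T,a))
    return out
E
python3 - <<'E'
from fit import *
import workcell
print([n for n in dir(workcell) if 'grasp' in n.lower()], getattr(workcell,'grasp_offset',None))
for cam in('top','side'):
    d=np.load(cam+'0.npz')
    for n,c,s in(('g1',(.605,.216),1),('g2',(.578,.297),0),('g3',(.51,.407),0)):
        x,f,N=fit(d['P'],c,s); print(cam,n,x.round(4),round(f,2),N, None if s else profile(d['p'],d['P'],x))
d=np.load('top0.npz')
x,_,_=fit(d['P'],(.578,.297));x3,_,_=fit(d['P'],(.51,.407))
# rectified views in deck plane (z=-9mm), both gauges, 5px/mm
c,M=cal('top'); out=[]
for x in(x,x3):
    X,Y=np.meshgrid(np.arange(-62,62,.25),np.arange(26,-26,-.25)); W=np.stack([X,Y,0*X-9],-1)/1e3@deckR(x[2]).T+[x[0],x[1],.066]
    C=(W-np.array(c['origin']))@M; u=(C[...,0]/C[...,2]*c['fx']+c['cx']).astype(np.float32);v=(C[...,1]/C[...,2]*c['fy']+c['cy']).astype(np.float32)
    im=cv2.remap(d['p'],u,v,cv2.INTER_CUBIC); out.append(np.clip(im.astype(float)*2-40,0,255).astype(np.uint8))
cv2.imwrite('pics/rect.png',np.vstack(out))
E
```

```text
['grasp_offset'] 0.0187
top g1 [0.5965 0.1983 0.1227] 10.56 1423 None
top g2 [0.5696 0.2949 0.19  ] 8.96 1050 [(6, [(0.14, 0.83), (0.08, 2.79)]), (9, [(0.17, -1.5), (0.03, 4.45)]), (12, [(0.14, -3.94), (0.14, 5.34)])]
top g3 [ 0.5038  0.4069 -0.0254] 8.44 953 [(6, [(0.1, -1.24), (0.03, -0.18)]), (9, [(0.22, -1.39), (0.09, -0.68)]), (12, [(0.19, -2.03), (0.0, -3.81)])]
side g1 [ 0.5949  0.2356 -0.0154] 8.04 1135 None
side g2 [ 0.571   0.3168 -0.4227] 7.26 637 [(6, [(1.11, 2.78), (0.0, 0.0)]), (9, [(0.9, 0.48), (0.0, 0.0)]), (12, [(0.62, -4.39), (0.0, 0.0)])]
side g3 [0.5043 0.4267 0.4907] 5.24 468 [(6, [(0.03, 0.38), (0.13, -2.93)]), (9, [(0.04, 2.93), (0.06, -4.46)]), (12, [(0.02, 3.74), (0.19, 3.31)])]
```

View pics/rect.png

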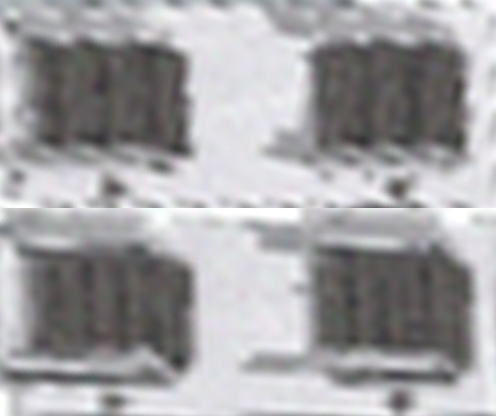

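The rectified picture shows dark bands about 47 px (12 mm) apart in the upper gauge, g2, which makes it coarse. In the lower gauge, g3, they are about 37 px (9 mm) apart, so it is medium. The comb spans are roughly centred, so both fits are good. Next is the planner.

```bash
cat >> fit.py <<'E'
# camera-fitted decks: x,y,yaw  (fine, coarse, medium)
D={'f':(.5965,.1983,.1227),'c':(.5700,.2950,.190),'m':(.5042,.4069,-.0254)}
def toolR(d): r=deckR(D[d][2]); return np.c_[-r[:,0],r[:,1],-r[:,2]]
def deckpt(d,q): return np.array([D[d][0],D[d][1],.066])+deckR(D[d][2])@np.array(q)/1e3
def plan(pos,Rt):
    s=state(); p=np.array(s['position']); R0=R.from_euler('xyz',s['eef_rot']).as_matrix()
    rv=R.from_matrix(R0.T@Rt).as_rotvec(); print('t',round(s['time'],2),'turn units',(np.degrees(rv)/8).round(2),'then shift units',((pos-p)@Rt/.05).round(3),'| shift first',((pos-p)@R0/.05).round(3))
E
python3 - <<'E'
from fit import *
d=np.load('top0.npz'); x=D['f']
q=(d['P'].reshape(-1,3)-[x[0],x[1],.066])@deckR(x[2])*1e3
i=(abs(q[:,2]-15)<2.5)&(abs(q[:,1])<16)&(abs(q[:,0])<18)
print(i.sum(),q[i].mean(0),q[i].min(0),q[i].max(0))
j=(abs(q[:,2]-13)<4)&(abs(q[:,1])<14)&(abs(q[:,0])<60);print(q[j].min(0),q[j].max(0),np.polyfit(q[j,0],q[j,1],1))
print(q[(abs(q[:,1])<11)&(abs(q[:,0])<11),2].mean())
plan(deckpt('f',(0,0,80-12.7)),toolR('f'))
E
```

```text
84 [-1.41603962 -1.82207203 14.60232827] [-16.53292882 -13.46966874  12.53625558] [15.23711173 10.17534345 17.46144911]
[-55.1848436  -13.46966874   9.01959152] [51.92332778 10.17534345 16.86544248] [ 0.00268787 -1.6231054 ]
13.275841095655618
t 0.1 turn units [-0.57 -3.76 -3.79] then shift units [-3.341 -7.907  4.918] | shift first [-8.665 -4.275  2.124]
```

Request:
{"name": "drive_tool", "arguments": {"series": [{"ax": -0.14,"ay": -0.94,"az": -0.95,"grip": 0},{"ax": -0.14,"ay": -0.94,"az": -0.95,"grip": 0},{"ax": -0.14,"ay": -0.94,"az": -0.95,"grip": 0},{"ax": -0.14,"ay": -0.94,"az": -0.95,"grip": 0},{"x": -0.4,"y": -0.9,"z": 0.2,"grip": 0},{"x": -0.4,"y": -0.9,"z": 0.5,"grip": 0},{"x": -0.4,"y": -0.9,"z": 0.5,"grip": 0},{"x": -0.4,"y": -0.9,"z": 0.5,"grip": 0},{"x": -0.4,"y": -0.9,"z": 0.5,"grip": 0},{"x": -0.4,"y": -0.9,"z": 0.7,"grip": 0},{"x": -0.4,"y": -0.9,"z": 0.7,"grip": 0},{"x": -0.4,"y": -0.9,"z": 0.7,"grip": 0},{"x": -0.1,"y": -0.7,"z": 0.6,"grip": 0},{"grip": 0}], "force": 50}}

```text
validation failed for argument at $.se...
```

```bash
sed -i "s/'f':(.5965,.1983,.1227)/'f':(.5967,.1967,.1254)/" fit.py; python3 - <<'E'
from fit import *
plan(deckpt('f',(-1.5,0,-9.7)),toolR('f')); s=state();print(s['ft_force'],s['gripper_width'],s['joint_pos'])
E
```

```text
t 0.1 turn units [-0.57 -3.76 -3.81] then shift units [-3.289 -7.949  6.46 ] | shift first [-9.363 -4.001  3.472]
[ 0.40425671 -0.17384631 -0.50886818] 1.0013131924426462 [ 1.03203868e+00  5.33384285e-02  1.61413467e+00  1.42369602e-06
  1.47603450e+00 -1.19007486e-01]
```

Request:
{"name": "drive_tool", "arguments": {"series": [{"x": 0,"y": 0,"z": 0,"ax": -0.14,"ay": -0.94,"az": -0.95,"grip": 0},{"x": 0,"y": 0,"z": 0,"ax": -0.14,"ay": -0.94,"az": -0.95,"grip": 0},{"x": 0,"y": 0,"z": 0,"ax": -0.14,"ay": -0.94,"az": -0.95,"grip": 0},{"x": 0,"y": 0,"z": 0,"ax": -0.14,"ay": -0.94,"az": -0.95,"grip": 0}], "force": 50}}

```text
time: 0.6
position: [0.2545, 0.5709, 0.2312]
eef_rot: [-3.068, 0.523, -2.994]
ft_force: [-1.1, -0.7, -0.1]
gripper_width: 0.502
finger_force: 0.0
```

Request:
{"name": "drive_tool", "arguments": {"series": [{"x": -0.4,"y": -0.9,"z": 0.2,"ax": 0,"ay": 0,"az": 0,"grip": 0},{"x": -0.4,"y": -0.9,"z": 0.5,"ax": 0,"ay": 0,"az": 0,"grip": 0},{"x": -0.4,"y": -0.9,"z": 0.5,"ax": 0,"ay": 0,"az": 0,"grip": 0},{"x": -0.4,"y": -0.9,"z": 0.5,"ax": 0,"ay": 0,"az": 0,"grip": 0},{"x": -0.4,"y": -0.9,"z": 0.5,"ax": 0,"ay": 0,"az": 0,"grip": 0},{"x": -0.4,"y": -0.9,"z": 0.7,"ax": 0,"ay": 0,"az": 0,"grip": 0},{"x": -0.4,"y": -0.9,"z": 0.7,"ax": 0,"ay": 0,"az": 0,"grip": 0},{"x": -0.4,"y": -0.9,"z": 0.7,"ax": 0,"ay": 0,"az": 0,"grip": 0},{"x": -0.1,"y": -0.7,"z": 0.6,"ax": 0,"ay": 0,"az": 0,"grip": 0},{"x": 0,"y": 0,"z": 0,"ax": 0,"ay": 0,"az": 0,"grip": 0}]}}

```text
time: 1.85
position: [0.5605, 0.1958, 0.1223]
eef_rot: [-3.07, 0.514, -3.004]
ft_force: [0.6, 1.1, -0.5]
gripper_width: 0.5
finger_force: 0.0
```

```bash
python3 - <<'E'
from fit import *
plan(deckpt('f',(-1.5,0,-9.7)),toolR('f')); s=state();print(s['ft_force'],s['gripper_width'],s['joint_pos'].round(2))
E
```

```text
t 1.85 turn units [-0.02 -0.04 -0.04] then shift units [-0.036  0.01   1.532] | shift first [-0.044  0.015  1.532]
[ 0.5735678   1.05036627 -0.48176311] 0.4996603124762366 [ 0.28 -0.2   2.11 -0.21  0.75 -1.3 ]
```

Request:
{"name": "drive_tool", "arguments": {"series": [{"x": 0,"y": 0,"z": 0.5,"ax": 0,"ay": 0,"az": 0,"grip": 0},{"x": -0.04,"y": 0.01,"z": 0.5,"ax": 0,"ay": 0,"az": 0,"grip": 0},{"x": 0,"y": 0,"z": 0.33,"ax": 0,"ay": 0,"az": 0,"grip": 0},{"x": 0,"y": 0,"z": 0.2,"ax": 0,"ay": 0,"az": 0,"grip": 0},{"x": 0,"y": 0,"z": 0,"ax": 0,"ay": 0,"az": 0,"grip": 0.3},{"x": 0,"y": 0,"z": 0,"ax": 0,"ay": 0,"az": 0,"grip": 0.6},{"x": 0,"y": 0,"z": 0,"ax": 0,"ay": 0,"az": 0,"grip": 1},{"x": 0,"y": 0,"z": 0,"ax": 0,"ay": 0,"az": 0,"grip": 1},{"x": 0,"y": 0,"z": 0,"ax": 0,"ay": 0,"az": 0,"grip": 1}]}}

```text
time: 2.98
position: [0.6008, 0.1995, 0.0605]
eef_rot: [-3.07, 0.519, -3.0]
ft_force: [-4.7, -2.9, 2.8]
gripper_width: 0.267
finger_force: 50.5
```

```bash
python3 - <<'E'
from fit import *
plan(deckpt('f',(-1.5,0,-9.7)),toolR('f')); s=state();print(s['ft_force'],s['gripper_width'],s['joint_pos'].round(2))
E
```

```text
t 2.98 turn units [-0.    0.   -0.02] then shift units [ 0.053 -0.054  0.058] | shift first [ 0.053 -0.054  0.058]
[-4.65889412 -2.86287425  2.76663102] 0.26651582284538267 [ 0.26 -0.01  2.05 -0.23  0.6  -1.28]
```

Request:
{"name": "drive_tool", "arguments": {"series": [{"x": 0,"y": 0,"z": -0.1,"ax": 0,"ay": 0,"az": 0,"grip": 1},{"x": 0,"y": 0,"z": -0.3,"ax": 0,"ay": 0,"az": 0,"grip": 1},{"x": 0,"y": 0,"z": -0.6,"ax": 0,"ay": 0,"az": 0,"grip": 1},{"x": 0,"y": 0,"z": -0.6,"ax": 0,"ay": 0,"az": 0,"grip": 1},{"x": 0,"y": 0,"z": 0,"ax": 0,"ay": 0,"az": 0,"grip": 1}]}}

```text
time: 3.6
position: [0.5619, 0.2006, 0.1325]
eef_rot: [-3.072, 0.525, -3.0]
ft_force: [0.7, 0.2, -1.7]
gripper_width: 0.271
finger_force: 49.7
```

```bash
python3 - <<'E'
from fit import *
s=state();print(s['position'],s['eef_rot'],s['ft_force'],s['gripper_width'])
p,d,P=cloud('top','top1'); np.savez('top1.npz',p=p,P=P)
p,d,P2=cloud('side','side1'); np.savez('side1.npz',p=p,P=P2)
s=state();print(s['position'],s['eef_rot'])
# is stud visible in each cam around grip?
Rt=R.from_euler('xyz',s['eef_rot']).as_matrix()
for n,PP in(('top',P),('side',P2)):
    q=(PP.reshape(-1,3)-s['position'])@Rt*1e3   # tool frame
    i=(abs(q[:,0])<70)&(abs(q[:,1])<14)&(q[:,2]>-40)&(q[:,2]<20)
    print(n,i.sum()); 
    for lo in range(-64,64,8):
        j=i&(q[:,0]>=lo)&(q[:,0]<lo+8)
        if j.sum()>3: print(lo,j.sum(),q[j,1].mean().round(1),np.percentile(q[j,2],[5,50,95]).round(1))
# empty fine gauge fit in new picture
print(fit(P,(.6,.198)))
E
```

```text
[0.56192283 0.20061054 0.13245753] [-3.07224093  0.52526971 -2.99978923] [ 0.73823874  0.19387517 -1.73170208] 0.27102333734899664
[0.56077447 0.19979855 0.12901623] [-3.07103632  0.51954612 -2.99987345]
top 222
-56 37 -0.7 [-24.  -18.9  -6.5]
-48 25 -1.5 [-22.2 -19.7 -14.5]
-40 25 -0.5 [-25.3 -20.9 -14.9]
-32 31 -0.3 [-25.  -19.6 -11.3]
-24 26 -1.6 [-23.6 -19.3 -11.5]
-16 50 0.5 [-34.9 -22.8 -11.4]
-8 26 3.0 [-27.8 -24.4 -21.8]
side 220
-56 14 -7.1 [-21.5 -14.8  -4.3]
-48 17 -5.5 [-18.6 -14.5  -7.3]
-40 22 -6.8 [-21.1 -14.4  -2.8]
-32 21 -7.0 [-19.7 -15.4  -3.5]
-24 16 -6.6 [-20.  -14.9  -5. ]
-16 28 -0.2 [-34.7 -17.8  -2.2]
8 8 -9.6 [-22.1 -16.6  -2.7]
16 13 -8.0 [-19.1 -13.9  -5.7]
24 22 -6.6 [-19.9 -14.9  -5.6]
32 23 -6.4 [-18.5 -13.5  -4.6]
40 14 -7.8 [-20.9 -14.2  -7.9]
48 20 -7.4 [-19.8 -14.4  -3.5]
(array([ 0.57512192,  0.178     , -0.49999999]), np.float64(13.941631825866752), 1249)
```

```bash
python3 - <<'E'
import cv2,numpy as np
a=cv2.imread('pics/top1.png')[130:230,140:290];b=cv2.imread('pics/side1.png')[130:230,180:330]
cv2.imwrite('pics/c1.png',np.hstack([cv2.resize(k,None,fx=2.6,fy=2.6,interpolation=cv2.INTER_CUBIC) for k in(a,b)]))
E
```

```text
(no output)
```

View pics/c1.png

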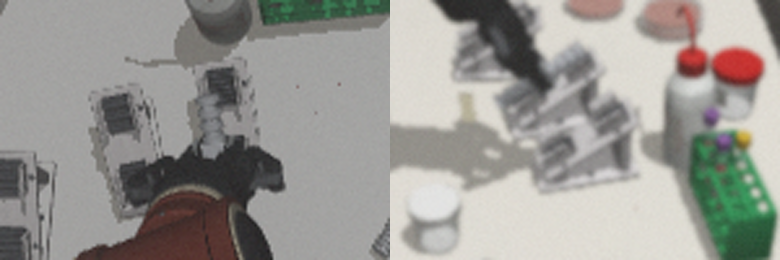

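```bash
python3 - <<'E'
from fit import *
s=state();p0=np.array(s['position']);Rt=R.from_euler('xyz',s['eef_rot']).as_matrix()
for n in('top1','side1'):
    q=(np.load(n+'.npz')['P'].reshape(-1,3)-p0)@Rt*1e3
    i=(abs(q[:,0])<66)&(abs(q[:,1])<14)&(abs(q[:,2]+14)<12); x=np.sort(q[i,0]); print(n,x[:8].round(1),x[-8:].round(1))
plan(deckpt('c',(2,0,60-9.8)),toolR('c'))
E
```

```text
top1 [-54.1 -53.9 -53.5 -53.5 -53.5 -53.4 -53.4 -53.3] [-2.4 -1.9 -1.5 -1.4 -0.8 -0.1  0.1  2.3]
side1 [-52.8 -52.8 -52.2 -51.4 -51.4 -51.2 -50.9 -50.7] [53.  53.6 53.8 54.4 54.6 54.9 54.9 56.7]
t 3.7 turn units [ 0.    0.   -0.48] then shift units [0.062 1.959 0.18 ] | shift first [0.194 1.95  0.18 ]
```

Request:
{"name": "drive_tool", "arguments": {"series": [{"x": 0,"y": 0.4,"z": 0,"ax": 0,"ay": 0,"az": -0.48,"grip": 1},{"x": 0.06,"y": 0.8,"z": 0,"ax": 0,"ay": 0,"az": 0,"grip": 1},{"x": 0,"y": 0.5,"z": 0.1,"ax": 0,"ay": 0,"az": 0,"grip": 1},{"x": 0,"y": 0.28,"z": 0.08,"ax": 0,"ay": 0,"az": 0,"grip": 1},{"x": 0,"y": 0,"z": 0,"ax": 0,"ay": 0,"az": 0,"grip": 1},{"x": 0,"y": 0,"z": 0,"ax": 0,"ay": 0,"az": 0,"grip": 1}]}}

```text
time: 4.45
position: [0.548, 0.2958, 0.111]
eef_rot: [-3.032, 0.513, -2.923]
ft_force: [0.3, -0.3, -2.1]
gripper_width: 0.268
finger_force: 49.7
```

```bash
cat >> fit.py <<'E'
def look(d,tag,zc=None):
    "held stud in the deck frame d (camera coords) and the TCP in it (robot coords)"
    s=state(); p0=np.array(s['position']); Rt=R.from_euler('xyz',s['eef_rot']).as_matrix()
    for n in('top','side'):
        p,_,P=cloud(n,f'{n}_{tag}'); np.savez(f'{n}_{tag}.npz',p=p,P=P); s=state()
        q=(P.reshape(-1,3)-s['position'])@Rt*1e3
        i=(abs(q[:,0])<66)&(abs(q[:,1])<15)&(abs(q[:,2]+14)<13); x=np.sort(q[i,0]); j=i&(abs(q[:,0])>20)
        if i.sum()>20: print(n,i.sum(),'ends',x[[1,3,5]].round(1),x[[-6,-4,-2]].round(1),'y',np.percentile(q[j,1],[3,50,97]).round(1),'ztop',np.percentile(q[j,2],[5,25]).round(1))
    s=state(); print('TCP in deck',((np.array(s['position'])-[D[d][0],D[d][1],.066])@deckR(D[d][2])*1e3).round(1),s['ft_force'].round(1),s['gripper_width'].round(3),round(s['time'],2))
E
python3 - <<'E'
from fit import *
look('c','2'); plan(deckpt('c',(1,.8,-9.8)),toolR('c'))
d=np.load('top_2.npz')
print(fit(d['P'],(.5967,.1967)))
E
```

```text
top 207 ends [-51.2 -50.8 -50.2] [52.9 54.2 56.6] y [-10.6  -2.5   8.1] ztop [-20.7 -18.6]
side 184 ends [-50.4 -49.5 -48.8] [55.  56.1 57.3] y [-13.8  -8.    2. ] ztop [-18.4 -16.2]Traceback (most recent call last):
  File "<stdin>", line 2, in <module>
  File "fit.py", line 48, in look
    s=state(); print('TCP in deck',((np.array(s['position'])-[D[d][0],D[d][1],.066])@deckR(D[d][2])*1e3).round(1),s['ft_force'].round(1),s['gripper_width'].round(3),round(s['time'],2))
                                                                                                                                         ^^^^^^^^^^^^^^^^^^^^^^^^
AttributeError: 'float' object has no attribute 'round'
```

```bash
sed -i "s/s\['gripper_width'\].round(3)/round(s['gripper_width'],3)/" fit.py
python3 - <<'E'
from fit import *
look('c','2'); plan(deckpt('c',(1,.8,-9.8)),toolR('c'))
d=np.load('top_2.npz')
print(fit(d['P'],(.5967,.1967)))
E
```

```text
top 206 ends [-50.9 -50.7 -50.3] [53.3 55.2 55.7] y [-10.4  -2.5   8.5] ztop [-21.4 -18.5]
side 185 ends [-49.9 -49.5 -48.8] [54.1 55.7 57.6] y [-12.4  -7.7   0.7] ztop [-19.3 -16.4]
TCP in deck [ 4.2  0.1 50.6] [ 0.4 -0.3 -2.3] 0.273 4.65
t 4.65 turn units [-0.01  0.01 -0.01] then shift units [0.063 0.014 1.209] | shift first [0.064 0.015 1.208]
(array([0.59646157, 0.1981806 , 0.1453574 ]), np.float64(8.137776526581805), 1090)
```

Request:
{"name": "drive_tool", "arguments": {"series": [{"x": 0.05,"y": 0.02,"z": 0.4,"ax": 0,"ay": 0,"az": 0,"grip": 1},{"x": 0,"y": 0,"z": 0.4,"ax": 0,"ay": 0,"az": 0,"grip": 1},{"x": 0,"y": 0,"z": 0.2,"ax": 0,"ay": 0,"az": 0,"grip": 1},{"x": 0,"y": 0,"z": 0.05,"ax": 0,"ay": 0,"az": 0,"grip": 1},{"x": 0,"y": 0,"z": 0.03,"ax": 0,"ay": 0,"az": 0,"grip": 1},{"x": 0,"y": 0,"z": 0,"ax": 0,"ay": 0,"az": 0,"grip": 1}]}}

```text
time: 5.4
position: [0.5729, 0.297, 0.0641]
eef_rot: [-3.033, 0.514, -2.923]
ft_force: [0.2, -1.0, -2.3]
gripper_width: 0.268
finger_force: 49.8
```

```bash
sed -i "s/'f':(.5967,.1967,.1254)/'f':(.5965,.1977,.1380)/" fit.py; python3 - <<'E'
from fit import *
look('c','3')
E
```

```text
top 218 ends [-51.5 -51.3 -50.8] [51.  52.2 53.2] y [-11.   -0.5  14.3] ztop [-21.4 -18.1]
side 185 ends [-50.6 -49.5 -49.2] [55.5 56.  56.8] y [-13.4  -7.7  13.1] ztop [-19.3 -16.3]
TCP in deck [ 1.9  1.7 -3.1] [ 0.2 -0.3 -1.5] 0.272 5.5
```

Request:
{"name": "drive_tool", "arguments": {"series": [{"x": 0,"y": 0,"z": 0.03,"ax": 0,"ay": 0,"az": 0,"grip": 1},{"x": 0,"y": 0,"z": 0.03,"ax": 0,"ay": 0,"az": 0,"grip": 1},{"x": 0,"y": 0,"z": 0.03,"ax": 0,"ay": 0,"az": 0,"grip": 1},{"x": 0,"y": 0,"z": 0,"ax": 0,"ay": 0,"az": 0,"grip": 1}]}}

```text
time: 6.0
position: [0.5751, 0.2967, 0.0595]
eef_rot: [-3.032, 0.514, -2.923]
ft_force: [2.4, -3.7, -2.4]
gripper_width: 0.266
finger_force: 49.8
```

```bash
python3 - <<'E'
from fit import *
look('c','4')
E
```

```text
top 232 ends [-51.5 -50.6 -50.3] [59.4 59.9 62.7] y [-14.2  -1.7  14.1] ztop [-20.5 -17.7]
side 197 ends [-50.7 -50.1 -49.1] [59.  60.8 63. ] y [-12.2  -5.3  14.3] ztop [-19.6 -16.8]
TCP in deck [ 1.5  1.5 -8.2] [ 2.8 -3.3 -1.3] 0.267 6.1
```

Request:
{"name": "drive_tool", "arguments": {"series": [{"x": 0,"y": -0.01,"z": 0.03,"ax": 0,"ay": 0,"az": 0,"grip": 1},{"x": 0,"y": 0,"z": 0.02,"ax": 0,"ay": 0,"az": 0,"grip": 1},{"x": 0,"y": 0,"z": 0,"ax": 0,"ay": 0,"az": 0,"grip": 1}]}}

```text
time: 6.48
position: [0.5757, 0.2967, 0.0582]
eef_rot: [-3.032, 0.513, -2.923]
ft_force: [-9.6, -5.1, 8.5]
gripper_width: 0.266
finger_force: 51.8
```

```bash
python3 - <<'E'
from fit import *
look('c','5')
E
```

```text
top 247 ends [-50.9 -50.8 -50.7] [60.6 61.4 62.3] y [-14.1  -0.9  14.6] ztop [-21.4 -18.7]
side 209 ends [-51.  -49.9 -49.2] [61.  61.7 62.6] y [-13.2  -4.6  13.7] ztop [-19.6 -17. ]
TCP in deck [ 1.4  1.5 -9.5] [-9.6 -4.9  9. ] 0.27 6.58
```

Request:
{"name": "drive_tool", "arguments": {"series": [{"x": 0,"y": 0,"z": 0,"ax": 0,"ay": 0,"az": 0,"grip": 0.4},{"x": 0,"y": 0,"z": 0,"ax": 0,"ay": 0,"az": 0,"grip": 0.1},{"x": 0,"y": 0,"z": 0,"ax": 0,"ay": 0,"az": 0,"grip": 0},{"x": 0,"y": 0,"z": -0.4,"ax": 0,"ay": 0,"az": 0,"grip": 0},{"x": 0,"y": 0,"z": -1,"ax": 0,"ay": 0,"az": 0,"grip": 0},{"x": 0,"y": 0,"z": -1,"ax": 0,"ay": 0,"az": 0,"grip": 0},{"x": 0,"y": -1,"z": 0,"ax": 0,"ay": 0,"az": 0,"grip": 0},{"x": 0,"y": -1,"z": 0,"ax": 0,"ay": 0,"az": 0,"grip": 0},{"x": 0,"y": -1,"z": 0,"ax": 0,"ay": 0,"az": 0,"grip": 0},{"x": 0,"y": -1,"z": 0,"ax": 0,"ay": 0,"az": 0,"grip": 0},{"x": 0,"y": 0,"z": 0,"ax": 0,"ay": 0,"az": 0,"grip": 0}]}}

```text
time: 7.95
position: [0.5497, 0.097, 0.1812]
eef_rot: [-3.032, 0.516, -2.928]
ft_force: [-0.6, 1.1, -0.2]
gripper_width: 0.499
finger_force: 0.0
```

```bash
cat >> fit.py <<'E'
def seated(d,P):
    q=(P.reshape(-1,3)-[D[d][0],D[d][1],.066])@deckR(D[d][2])*1e3
    i=(abs(q[:,0])<10)&(abs(q[:,1])<9); print('collar top z (12 seated)',np.median(q[i,2]).round(2),'slope',np.polyfit(q[i,0],q[i,2],1).round(3))
    c=(abs(q[:,2]-12)<2.5)&(abs(q[:,0])<20)&(abs(q[:,1])<14); print('collar x',np.percentile(q[c,0],[2,98]).round(1),'mean',q[c].mean(0).round(1))
    e=(abs(q[:,1])<7)&(abs(q[:,0])<64)&(q[:,2]>2); x=np.sort(q[e,0]); print('ends',x[:6:2].round(1),x[-6::2].round(1))
    j=(abs(q[:,1])<4)&(abs(q[:,0])>17)&(abs(q[:,0])<50); print('crest z>11',np.percentile(q[j,2],[50,90]).round(1))
E
python3 - <<'E'
from fit import *
for n in('top','side'):
    p,_,P=cloud(n,n+'6'); np.savez(n+'6.npz',p=p,P=P); print(n); seated('c',P)
print(fit(np.load('top6.npz')['P'],(.5965,.198)), fit(np.load('top6.npz')['P'],(.5038,.4069)))
s=state(); print(s['position'],s['time'])
Rf=lambda a: np.c_[[np.cos(a),np.sin(a),0],[np.sin(a),-np.cos(a),0],[0,0,-1]]
plan(np.array([.5225,.017,.08]),Rf(np.radians(146.2)))
E
```

```text
top
collar top z (12 seated) 12.01 slope [2.0000e-03 1.2312e+01]
collar x [-17.1  15.1] mean [-1.   1.2 11.8]
ends [-55.9 -54.7 -53.6] [50.8 51.1 52.2]
crest z>11 [ 8.4 12.7]
side
collar top z (12 seated) -17.95 slope [  0.59 -30.29]
collar x [-11.2  11.1] mean [-0.2 -2.  11. ]
ends [-11.8  -8.8  -6.6] [46.  47.6 50.4]
crest z>11 [4.1 9.2]
(array([0.59585154, 0.19819288, 0.12318665]), np.float64(7.802485994966903), 1115) (array([ 0.50363474,  0.40791611, -0.03849213]), np.float64(8.75898279629528), 955)
[0.54893513 0.09971967 0.18031444] 8.05
t 8.05 turn units [0.76 3.77 5.44] then shift units [-0.481 -1.669  2.006] | shift first [ 1.746 -1.35   1.473]
```

Coarse stud is seated: collar top is at 12.0 mm, as expected. Next is the fine stud.

Request:
{"name": "drive_tool", "arguments": {"series": [{"x": 0,"y": 0,"z": 0,"ax": 0.13,"ay": 0.63,"az": 0.91,"grip": 0},{"x": 0,"y": 0,"z": 0,"ax": 0.13,"ay": 0.63,"az": 0.91,"grip": 0},{"x": 0,"y": 0,"z": 0,"ax": 0.13,"ay": 0.63,"az": 0.91,"grip": 0},{"x": 0,"y": 0,"z": 0,"ax": 0.13,"ay": 0.63,"az": 0.91,"grip": 0},{"x": 0,"y": 0,"z": 0,"ax": 0.13,"ay": 0.63,"az": 0.91,"grip": 0},{"x": 0,"y": 0,"z": 0,"ax": 0.13,"ay": 0.63,"az": 0.91,"grip": 0},{"x": -0.2,"y": -0.85,"z": 0.8,"ax": 0,"ay": 0,"az": 0,"grip": 0},{"x": -0.27,"y": -0.8,"z": 1.0,"ax": 0,"ay": 0,"az": 0,"grip": 0},{"x": 0,"y": 0,"z": 0.2,"ax": 0,"ay": 0,"az": 0,"grip": 0},{"x": 0,"y": 0,"z": 0,"ax": 0,"ay": 0,"az": 0,"grip": 0}]}}

```text
time: 9.3
position: [0.5225, 0.0215, 0.082]
eef_rot: [-3.139, -0.002, 2.552]
ft_force: [0.6, 0.1, 1.5]
gripper_width: 0.503
finger_force: 0.0
```

```bash
cat >> fit.py <<'E'
Rf=lambda a: np.c_[[np.cos(a),np.sin(a),0],[np.sin(a),-np.cos(a),0],[0,0,-1]]
E
python3 - <<'E'
from fit import *
plan(np.array([.5225,.018,.002]),Rf(np.radians(146.2)))
E
```

```text
t 9.3 turn units [-0.02 -0.01  0.  ] then shift units [-0.04  -0.059  1.601] | shift first [-0.042 -0.054  1.601]
```

Request:
{"name": "drive_tool", "arguments": {"series": [{"x": -0.04,"y": -0.06,"z": 0.7,"ax": 0,"ay": 0,"az": 0,"grip": 0},{"x": 0,"y": 0,"z": 0.5,"ax": 0,"ay": 0,"az": 0,"grip": 0},{"x": 0,"y": 0,"z": 0.3,"ax": 0,"ay": 0,"az": 0,"grip": 0},{"x": 0,"y": 0,"z": 0.1,"ax": 0,"ay": 0,"az": 0,"grip": 0},{"x": 0,"y": 0,"z": 0,"ax": 0,"ay": 0,"az": 0,"grip": 0.3},{"x": 0,"y": 0,"z": 0,"ax": 0,"ay": 0,"az": 0,"grip": 0.6},{"x": 0,"y": 0,"z": 0,"ax": 0,"ay": 0,"az": 0,"grip": 1},{"x": 0,"y": 0,"z": 0,"ax": 0,"ay": 0,"az": 0,"grip": 1},{"x": 0,"y": 0,"z": 0,"ax": 0,"ay": 0,"az": 0,"grip": 1}]}}

```text
time: 10.42
position: [0.5239, 0.0165, 0.0041]
eef_rot: [-3.141, 0.002, 2.55]
ft_force: [0.1, 1.9, 6.1]
gripper_width: 0.269
finger_force: 51.0
```

Request:
{"name": "drive_tool", "arguments": {"series": [{"x": 0,"y": 0,"z": -0.2,"ax": 0,"ay": 0,"az": 0,"grip": 1},{"x": 0,"y": 0,"z": -0.8,"ax": 0,"ay": 0,"az": 0,"grip": 1},{"x": 0,"y": 0,"z": -1,"ax": 0,"ay": 0,"az": 0,"grip": 1},{"x": 0,"y": 0,"z": -1,"ax": 0,"ay": 0,"az": 0,"grip": 1},{"x": 0,"y": 0,"z": 0,"ax": 0,"ay": 0,"az": 0,"grip": 1}]}}

```text
time: 11.05
position: [0.5256, 0.0163, 0.158]
eef_rot: [3.14, 0.008, 2.55]
ft_force: [-0.3, 0.1, -2.7]
gripper_width: 0.271
finger_force: 50.2
```

```bash
sed -i "s/'f':(.5965,.1977,.1380)/'f':(.5963,.1980,.1290)/" fit.py; python3 - <<'E'
from fit import *
s=state();print(s['gripper_width'],s['ft_force'])
plan(deckpt('f',(1,1,60-9)),toolR('f'))
E
```

```text
0.2706361983205316 [-0.33694478  0.08612062 -2.72609434]
t 11.05 turn units [-0.89 -3.67 -5.04] then shift units [-0.791  3.585  1.28 ] | shift first [1.283 3.547 0.943]
```

Request:
{"name": "drive_tool", "arguments": {"series": [{"x": 0,"y": 0,"z": 0,"ax": -0.15,"ay": -0.61,"az": -0.84,"grip": 1},{"x": 0,"y": 0,"z": 0,"ax": -0.15,"ay": -0.61,"az": -0.84,"grip": 1},{"x": 0,"y": 0,"z": 0,"ax": -0.15,"ay": -0.61,"az": -0.84,"grip": 1},{"x": 0,"y": 0,"z": 0,"ax": -0.15,"ay": -0.61,"az": -0.84,"grip": 1},{"x": 0,"y": 0,"z": 0,"ax": -0.15,"ay": -0.61,"az": -0.84,"grip": 1},{"x": 0,"y": 0,"z": 0,"ax": -0.15,"ay": -0.61,"az": -0.84,"grip": 1},{"x": -0.2,"y": 0.9,"z": 0,"ax": 0,"ay": 0,"az": 0,"grip": 1},{"x": -0.2,"y": 0.9,"z": 0.2,"ax": 0,"ay": 0,"az": 0,"grip": 1},{"x": -0.2,"y": 0.9,"z": 0.4,"ax": 0,"ay": 0,"az": 0,"grip": 1},{"x": -0.19,"y": 0.6,"z": 0.4,"ax": 0,"ay": 0,"az": 0,"grip": 1},{"x": 0,"y": 0.28,"z": 0.28,"ax": 0,"ay": 0,"az": 0,"grip": 1},{"x": 0,"y": 0,"z": 0,"ax": 0,"ay": 0,"az": 0,"grip": 1},{"x": 0,"y": 0,"z": 0,"ax": 0,"ay": 0,"az": 0,"grip": 1}]}}

```text
time: 12.68
position: [0.5671, 0.1988, 0.1041]
eef_rot: [-3.072, 0.507, -2.994]
ft_force: [0.7, -0.6, -2.3]
gripper_width: 0.271
finger_force: 50.2
```

```bash
python3 - <<'E'
from fit import *
look('f','7'); look('f','7')
plan(deckpt('f',(1,1,-9)),toolR('f'))
E
```

```text
top 212 ends [-51.9 -51.6 -51.4] [-0.   1.2  1.6] y [-10.1  -1.3   8.8] ztop [-19.1 -16.3]
side 210 ends [-52.  -50.9 -50.4] [54.7 55.4 56.8] y [-12.5  -7.6   1.7] ztop [-17.  -14.7]
TCP in deck [-4.6  1.3 48.5] [-0.6 -0.7 -2.1] 0.27 12.78
top 212 ends [-52.3 -51.8 -51.7] [-0.7  0.1  2.8] y [-10.2  -1.4   9. ] ztop [-18.7 -16.1]
side 208 ends [-52.3 -52.  -51.2] [52.9 53.8 54.6] y [-13.1  -7.9   2.9] ztop [-17.5 -14.9]
TCP in deck [-4.   1.4 48.7] [-0.5  0.  -2.7] 0.27 12.88
t 12.88 turn units [ 0.03 -0.06 -0.01] then shift units [-0.101 -0.008  1.155] | shift first [-0.111 -0.012  1.154]
```

```bash
python3 - <<'E'
from fit import *
d=np.load('top6.npz'); c,M=cal('top')
print(fit(d['P'],(.5963,.198)))
for k in('f','m'):
    x=D[k]; X,Y=np.meshgrid(np.arange(-64,64,.25),np.arange(6,-6.1,-.5)); W=np.stack([X,Y,0*X-10],-1)/1e3@deckR(x[2]).T+[x[0],x[1],.066]
    C=(W-np.array(c['origin']))@M
    g=cv2.remap(d['p'],(C[...,0]/C[...,2]*c['fx']+c['cx']).astype(np.float32),(C[...,1]/C[...,2]*c['fy']+c['cy']).astype(np.float32),cv2.INTER_LINEAR).mean(2).mean(0)
    t=(g.max()+np.percentile(g,20))/2; i=np.where(np.diff(np.sign(g-t)))[0]; print(k,'crossings',X[0,i].round(1)); 
    print(g[(abs(abs(X[0])-35)<20)][::4].astype(int))
E
```

```text
(array([0.59585154, 0.19819288, 0.12318665]), np.float64(7.802485993515399), 1117)
f crossings [-55.8 -15.2  14.   54.5]
[ 96  86  77  68  63  65  67  67  64  61  61  64  67  66  65  65  66  68
  69  68  66  65  64  64  64  64  62  61  60  61  62  63  62  61  60  61
  63  66  78  94  93  86  78  70  63  61  63  66  66  64  61  60  60  62
  63  62  59  57  59  64  66  64  61  60  63  67  68  65  62  62  63  65
  64  63  63  64  66  73  83 101]
m crossings [-56.5 -14.8  15.   55.2]
[ 90  84  79  74  71  69  67  68  69  70  70  70  68  66  64  67  71  75
  74  73  71  68  65  65  68  72  72  70  69  68  66  66  70  73  74  70
  67  71  78  87 102  89  81  76  72  71  71  70  67  64  65  69  73  73
  70  68  66  64  64  67  71  71  70  69  69  68  67  66  64  67  71  74
  73  72  71  70  69  75  83  93]
```

Request:
{"name": "drive_tool", "arguments": {"series": [{"x": -0.11,"y": -0.01,"z": 0.2,"ax": 0.03,"ay": -0.06,"az": 0,"grip": 1},{"x": 0,"y": 0,"z": 0.4,"ax": 0,"ay": 0,"az": 0,"grip": 1},{"x": 0,"y": 0,"z": 0.3,"ax": 0,"ay": 0,"az": 0,"grip": 1},{"x": 0,"y": 0,"z": 0.1,"ax": 0,"ay": 0,"az": 0,"grip": 1},{"x": 0,"y": 0,"z": 0,"ax": 0,"ay": 0,"az": 0,"grip": 1},{"x": 0,"y": 0,"z": 0,"ax": 0,"ay": 0,"az": 0,"grip": 1}]}}

```text
time: 13.62
position: [0.5981, 0.1998, 0.0655]
eef_rot: [-3.068, 0.519, -2.994]
ft_force: [0.1, 0.2, -1.5]
gripper_width: 0.272
finger_force: 50.2
```

```bash
python3 - <<'E'
from fit import *
look('f','8'); look('f','8')
plan(deckpt('f',(1.3,1,-9)),toolR('f'))
E
```

```text
top 221 ends [-52.4 -52.  -51.3] [-1.6 -1.1 -0.1] y [-10.6   0.4  14.2] ztop [-19.2 -15.9]
side 215 ends [-52.3 -52.  -50.8] [53.3 53.9 55.2] y [-12.6  -7.3  13.3] ztop [-17.4 -14.1]
TCP in deck [ 1.6  1.7 -1.2] [ 0.2  0.2 -1.7] 0.27 13.72
top 219 ends [-52.9 -52.6 -51.5] [-1.7 -1.3 -0.4] y [-10.2   0.6  13.9] ztop [-19.2 -16.3]
side 221 ends [-52.4 -52.2 -51.1] [53.3 53.6 55. ] y [-13.2  -6.8  13.4] ztop [-17.4 -14.6]
TCP in deck [ 1.5  1.7 -1.3] [ 0.1 -0.5 -0.8] 0.27 13.82
t 13.82 turn units [ 0. -0. -0.] then shift units [ 0.003 -0.015  0.154] | shift first [ 0.003 -0.015  0.154]
```

Request:
{"name": "drive_tool", "arguments": {"series": [{"x": 0,"y": -0.015,"z": 0.03,"ax": 0,"ay": 0,"az": 0,"grip": 1},{"x": 0,"y": 0,"z": 0.03,"ax": 0,"ay": 0,"az": 0,"grip": 1},{"x": 0,"y": 0,"z": 0.02,"ax": 0,"ay": 0,"az": 0,"grip": 1},{"x": 0,"y": 0,"z": 0,"ax": 0,"ay": 0,"az": 0,"grip": 1}]}}

```text
time: 14.32
position: [0.5998, 0.199, 0.0611]
eef_rot: [-3.068, 0.517, -2.994]
ft_force: [-0.4, 0.8, -2.7]
gripper_width: 0.269
finger_force: 50.2
```

```bash
python3 - <<'E'
from fit import *
look('f','9')
E
```

```text
top 222 ends [-52.3 -51.8 -51.6] [-1.9 -0.6  0.1] y [-13.9   0.2  14.1] ztop [-19.5 -16.1]
side 222 ends [-52.6 -51.4 -50.7] [54.3 57.  59.5] y [-12.4  -6.1  14.2] ztop [-17.4 -14.8]
TCP in deck [ 0.9  0.9 -5.9] [-0.2  0.8 -2.3] 0.267 14.43
```

Request:
{"name": "drive_tool", "arguments": {"series": [{"x": 0,"y": 0,"z": 0.02,"ax": 0,"ay": 0,"az": 0,"grip": 1},{"x": 0,"y": 0,"z": 0.02,"ax": 0,"ay": 0,"az": 0,"grip": 1},{"x": 0,"y": 0,"z": 0,"ax": 0,"ay": 0,"az": 0,"grip": 1}]}}

```text
time: 14.8
position: [0.6009, 0.1991, 0.0597]
eef_rot: [-3.068, 0.518, -2.994]
ft_force: [-1.2, -0.3, -1.0]
gripper_width: 0.267
finger_force: 50.6
```

```bash
python3 - <<'E'
from fit import *
look('f','10')
E
```

```text
top 222 ends [-52.5 -52.2 -51.9] [-1.3 -1.2  0.2] y [-13.5   0.5  14.1] ztop [-19.6 -16.7]
side 227 ends [-52.3 -51.9 -50.4] [58.6 60.5 60.9] y [-11.9  -4.4  14.5] ztop [-17.7 -15. ]
TCP in deck [ 1.   0.9 -7.7] [-2.  -1.3  0.3] 0.271 14.9
```

One more millimetre of descent, then check for contact.

Request:
{"name": "drive_tool", "arguments": {"series": [{"x": 0,"y": 0,"z": 0.02,"ax": 0,"ay": 0,"az": 0,"grip": 1},{"x": 0,"y": 0,"z": 0.01,"ax": 0,"ay": 0,"az": 0,"grip": 1},{"x": 0,"y": 0,"z": 0,"ax": 0,"ay": 0,"az": 0,"grip": 1}]}}

```text
time: 15.28
position: [0.6011, 0.1991, 0.0594]
eef_rot: [-3.068, 0.516, -2.994]
ft_force: [-16.2, -2.9, 13.3]
gripper_width: 0.271
finger_force: 53.1
```

```bash
python3 - <<'E'
from fit import *
look('f','11')
E
```

```text
top 223 ends [-52.9 -52.5 -51.7] [-2.6 -1.6  1.3] y [-12.8   0.9  14.3] ztop [-19.5 -16.6]
side 223 ends [-52.1 -51.7 -50.8] [58.9 59.5 60.7] y [-12.2  -4.2  14.1] ztop [-17.2 -15.4]
TCP in deck [ 1.   0.9 -8. ] [-16.9  -2.3  12.8] 0.269 15.38
```

Request:
{"name": "drive_tool", "arguments": {"series": [{"x": 0,"y": 0,"z": -0.01,"ax": 0,"ay": 0,"az": 0,"grip": 0.4},{"x": 0,"y": 0,"z": 0,"ax": 0,"ay": 0,"az": 0,"grip": 0.1},{"x": 0,"y": 0,"z": 0,"ax": 0,"ay": 0,"az": 0,"grip": 0},{"x": 0,"y": 0,"z": -0.4,"ax": 0,"ay": 0,"az": 0,"grip": 0},{"x": 0,"y": 0,"z": -1,"ax": 0,"ay": 0,"az": 0,"grip": 0},{"x": 0,"y": 0,"z": -1,"ax": 0,"ay": 0,"az": 0,"grip": 0},{"x": 0,"y": -1,"z": 0,"ax": 0,"ay": 0,"az": 0,"grip": 0},{"x": 0,"y": -1,"z": 0,"ax": 0,"ay": 0,"az": 0,"grip": 0},{"x": 0,"y": -1,"z": 0,"ax": 0,"ay": 0,"az": 0,"grip": 0},{"x": 0,"y": -1,"z": 0,"ax": 0,"ay": 0,"az": 0,"grip": 0},{"x": 0,"y": -1,"z": 0,"ax": 0,"ay": 0,"az": 0,"grip": 0},{"x": 0,"y": 0,"z": 0,"ax": 0,"ay": 0,"az": 0,"grip": 0}]}}

```text
time: 16.88
position: [0.5698, -0.0525, 0.1795]
eef_rot: [-3.067, 0.519, -2.999]
ft_force: [0.6, -0.8, -0.7]
gripper_width: 0.501
finger_force: 0.0
```

```bash
python3 - <<'E'
from fit import *
for n in('top','side'):
    p,_,P=cloud(n,n+'12'); np.savez(n+'12.npz',p=p,P=P)
    for k in 'fc': print(n,k); seated(k,P)
plan(np.array([.5222,-.1925,.08]),Rf(np.radians(135.8)))
E
```

```text
top f
collar top z (12 seated) 12.31 slope [ 0.    12.193]
collar x [-18.7  17.1] mean [-1.   0.9 12. ]
ends [-56.5 -55.4 -52.9] [51.4 52.5 53.1]
crest z>11 [ 8.8 12. ]
top c
collar top z (12 seated) 12.18 slope [-0.086 12.051]
collar x [-18.2  16.8] mean [-1.5  0.6 11.9]
ends [-56.1 -55.  -54.2] [51.  51.2 51.3]
crest z>11 [ 7.9 12.4]
side f
collar top z (12 seated) -18.45 slope [  0.095 -29.415]
collar x [-15.5  12.2] mean [-0.9 -1.6 11.1]
ends [-41.  -38.5 -36.8] [49.6 50.2 51.8]
crest z>11 [-46.    9.2]
side c
collar top z (12 seated) 7.33 slope [ -0.628 -16.412]
collar x [-14.4  12.1] mean [-2.9 -2.2 11.3]
ends [-31.  -27.3 -25.6] [45.9 47.9 50.5]
crest z>11 [4.3 9.7]
t 16.98 turn units [1.22 3.67 6.28] then shift units [-1.323 -2.707  1.97 ] | shift first [ 2.144 -2.612  1.24 ]
```

Fine is seated: collar top 12.3 mm, flat. Now the medium stud.

Request:
{"name": "drive_tool", "arguments": {"series": [{"x": 0,"y": 0,"z": 0,"ax": 0.17,"ay": 0.52,"az": 0.9,"grip": 0},{"x": 0,"y": 0,"z": 0,"ax": 0.17,"ay": 0.52,"az": 0.9,"grip": 0},{"x": 0,"y": 0,"z": 0,"ax": 0.17,"ay": 0.52,"az": 0.9,"grip": 0},{"x": 0,"y": 0,"z": 0,"ax": 0.17,"ay": 0.52,"az": 0.9,"grip": 0},{"x": 0,"y": 0,"z": 0,"ax": 0.17,"ay": 0.52,"az": 0.9,"grip": 0},{"x": 0,"y": 0,"z": 0,"ax": 0.17,"ay": 0.52,"az": 0.9,"grip": 0},{"x": 0,"y": 0,"z": 0,"ax": 0.17,"ay": 0.52,"az": 0.9,"grip": 0},{"x": -0.4,"y": -0.8,"z": 0.5,"ax": 0,"ay": 0,"az": 0,"grip": 0},{"x": -0.4,"y": -0.8,"z": 0.5,"ax": 0,"ay": 0,"az": 0,"grip": 0},{"x": -0.4,"y": -0.8,"z": 0.6,"ax": 0,"ay": 0,"az": 0,"grip": 0},{"x": -0.12,"y": -0.3,"z": 0.37,"ax": 0,"ay": 0,"az": 0,"grip": 0},{"x": 0,"y": 0,"z": 0,"ax": 0,"ay": 0,"az": 0,"grip": 0}]}}

```text
time: 18.48
position: [0.5219, -0.1901, 0.0776]
eef_rot: [3.136, -0.002, 2.37]
ft_force: [-0.3, 0.7, 0.1]
gripper_width: 0.497
finger_force: 0.0
```

```bash
python3 - <<'E'
from fit import *
plan(np.array([.5222,-.1925,.002]),Rf(np.radians(135.8)))
E
```

```text
t 18.48 turn units [ 0.04 -0.02  0.  ] then shift units [-0.037 -0.03   1.512] | shift first [-0.041 -0.038  1.511]
```

Request:
{"name": "drive_tool", "arguments": {"series": [{"x": -0.04,"y": -0.035,"z": 0.6,"ax": 0,"ay": 0,"az": 0,"grip": 0},{"x": 0,"y": 0,"z": 0.5,"ax": 0,"ay": 0,"az": 0,"grip": 0},{"x": 0,"y": 0,"z": 0.3,"ax": 0,"ay": 0,"az": 0,"grip": 0},{"x": 0,"y": 0,"z": 0.1,"ax": 0,"ay": 0,"az": 0,"grip": 0},{"x": 0,"y": 0,"z": 0,"ax": 0,"ay": 0,"az": 0,"grip": 0.3},{"x": 0,"y": 0,"z": 0,"ax": 0,"ay": 0,"az": 0,"grip": 0.6},{"x": 0,"y": 0,"z": 0,"ax": 0,"ay": 0,"az": 0,"grip": 1},{"x": 0,"y": 0,"z": 0,"ax": 0,"ay": 0,"az": 0,"grip": 1},{"x": 0,"y": 0,"z": 0,"ax": 0,"ay": 0,"az": 0,"grip": 1},{"x": 0,"y": 0,"z": -0.2,"ax": 0,"ay": 0,"az": 0,"grip": 1},{"x": 0,"y": 0,"z": -0.8,"ax": 0,"ay": 0,"az": 0,"grip": 1},{"x": 0,"y": 0,"z": -1,"ax": 0,"ay": 0,"az": 0,"grip": 1},{"x": 0,"y": 0,"z": -1,"ax": 0,"ay": 0,"az": 0,"grip": 1},{"x": 0,"y": 0,"z": -0.9,"ax": 0,"ay": 0,"az": 0,"grip": 1},{"x": 0,"y": 0,"z": 0,"ax": 0,"ay": 0,"az": 0,"grip": 1}]}}

```text
time: 20.35
position: [0.5246, -0.1957, 0.2046]
eef_rot: [3.134, 0.01, 2.37]
ft_force: [-0.0, 0.1, -1.3]
gripper_width: 0.27
finger_force: 51.0
```

```bash
python3 - <<'E'
from fit import *
plan(deckpt('m',(1,1,60-9)),toolR('m'))
E
```

```text
t 20.35 turn units [-1.46 -3.45 -5.22] then shift units [ 2.024 12.025  1.177] | shift first [9.078 8.015 1.849]
```

Request:
{"name": "drive_tool", "arguments": {"series": [{"x": 0,"y": 0,"z": 0,"ax": -0.21,"ay": -0.49,"az": -0.75,"grip": 1},{"x": 0,"y": 0,"z": 0,"ax": -0.21,"ay": -0.49,"az": -0.75,"grip": 1},{"x": 0,"y": 0,"z": 0,"ax": -0.21,"ay": -0.49,"az": -0.75,"grip": 1},{"x": 0,"y": 0,"z": 0,"ax": -0.21,"ay": -0.49,"az": -0.75,"grip": 1},{"x": 0,"y": 0,"z": 0,"ax": -0.21,"ay": -0.49,"az": -0.75,"grip": 1},{"x": 0,"y": 0,"z": 0,"ax": -0.21,"ay": -0.49,"az": -0.75,"grip": 1},{"x": 0,"y": 0,"z": 0,"ax": -0.21,"ay": -0.49,"az": -0.75,"grip": 1},{"x": 0,"y": 0.9,"z": 0,"ax": 0,"ay": 0,"az": 0,"grip": 1},{"x": 0,"y": 0.9,"z": 0,"ax": 0,"ay": 0,"az": 0,"grip": 1},{"x": 0,"y": 0.9,"z": 0,"ax": 0,"ay": 0,"az": 0,"grip": 1},{"x": 0,"y": 0.9,"z": 0,"ax": 0,"ay": 0,"az": 0,"grip": 1},{"x": 0,"y": 0.9,"z": 0,"ax": 0,"ay": 0,"az": 0,"grip": 1},{"x": 0,"y": 0.9,"z": 0,"ax": 0,"ay": 0,"az": 0,"grip": 1},{"x": 0,"y": 0.9,"z": 0,"ax": 0,"ay": 0,"az": 0,"grip": 1},{"x": 0,"y": 0.9,"z": 0,"ax": 0,"ay": 0,"az": 0,"grip": 1},{"x": 0,"y": 0.9,"z": 0,"ax": 0,"ay": 0,"az": 0,"grip": 1},{"x": 0,"y": 0.9,"z": 0,"ax": 0,"ay": 0,"az": 0,"grip": 1},{"x": 0,"y": 0.9,"z": 0,"ax": 0,"ay": 0,"az": 0,"grip": 1},{"x": 0,"y": 0.9,"z": 0,"ax": 0,"ay": 0,"az": 0,"grip": 1},{"x": 0,"y": 0.9,"z": 0,"ax": 0,"ay": 0,"az": 0,"grip": 1}]}}

```text
time: 22.85
position: [0.5315, 0.3909, 0.2066]
eef_rot: [3.125, 0.51, 3.116]
ft_force: [1.2, -0.5, -1.3]
gripper_width: 0.268
finger_force: 50.9
```

```bash
python3 - <<'E'
from fit import *
plan(deckpt('m',(1,1,60-9)),toolR('m'))
E
```

```text
t 22.85 turn units [ 0.03 -0.09  0.02] then shift units [1.865 0.292 1.142] | shift first [1.849 0.293 1.168]
```

Request:
{"name": "drive_tool", "arguments": {"series": [{"x": 0.5,"y": 0.2,"z": 0.2,"ax": 0.03,"ay": -0.09,"az": 0.02,"grip": 1},{"x": 0.7,"y": 0.09,"z": 0.4,"ax": 0,"ay": 0,"az": 0,"grip": 1},{"x": 0.5,"y": 0,"z": 0.4,"ax": 0,"ay": 0,"az": 0,"grip": 1},{"x": 0.16,"y": 0,"z": 0.15,"ax": 0,"ay": 0,"az": 0,"grip": 1},{"x": 0,"y": 0,"z": 0,"ax": 0,"ay": 0,"az": 0,"grip": 1},{"x": 0,"y": 0,"z": 0,"ax": 0,"ay": 0,"az": 0,"grip": 1}]}}

```text
time: 23.6
position: [0.4827, 0.4079, 0.1156]
eef_rot: [3.122, 0.529, 3.109]
ft_force: [-0.6, -0.4, -0.9]
gripper_width: 0.266
finger_force: 50.9
```

```bash
sed -i "s/'m':(.5042,.4069,-.0254)/'m':(.5037,.4074,-.032)/" fit.py; python3 - <<'E'
from fit import *
look('m','13'); look('m','13')
plan(deckpt('m',(1,1,-9)),toolR('m'))
E
```

```text
top 247 ends [-54.2 -53.5 -53.1] [ 8.   8.9 10.5] y [-10.8  -3.    8.3] ztop [-17.7 -15.1]
side 156 ends [-53.9 -53.3 -51.8] [50.5 51.6 52.3] y [-13.5  -8.2   4.5] ztop [-15.6 -12.9]
TCP in deck [ 6.8  0.8 53.8] [-0.3  0.3 -0.3] 0.269 23.7
top 250 ends [-54.1 -53.7 -53.2] [ 7.7  8.3 12.5] y [-10.7  -2.5   8.5] ztop [-18.1 -15.2]
side 163 ends [-53.8 -53.  -52.8] [50.8 51.4 51.6] y [-14.1  -7.8   3.8] ztop [-15.3 -13. ]
TCP in deck [ 6.2  0.6 53.5] [ 0.3 -0.3 -1. ] 0.267 23.8
t 23.8 turn units [0.03 0.04 0.03] then shift units [0.105 0.007 1.25 ] | shift first [0.111 0.003 1.25 ]
```

Request:
{"name": "drive_tool", "arguments": {"series": [{"x": 0.12,"y": 0.01,"z": 0.2,"ax": 0.03,"ay": 0.04,"az": 0.03,"grip": 1},{"x": 0,"y": 0,"z": 0.4,"ax": 0,"ay": 0,"az": 0,"grip": 1},{"x": 0,"y": 0,"z": 0.35,"ax": 0,"ay": 0,"az": 0,"grip": 1},{"x": 0,"y": 0,"z": 0.11,"ax": 0,"ay": 0,"az": 0,"grip": 1},{"x": 0,"y": 0,"z": 0,"ax": 0,"ay": 0,"az": 0,"grip": 1},{"x": 0,"y": 0,"z": 0,"ax": 0,"ay": 0,"az": 0,"grip": 1}]}}

```text
time: 24.55
position: [0.5029, 0.4084, 0.0656]
eef_rot: [3.125, 0.522, 3.105]
ft_force: [0.2, 1.0, -1.2]
gripper_width: 0.268
finger_force: 50.9
```

```bash
python3 - <<'E'
from fit import *
look('m','14'); look('m','14')
plan(deckpt('m',(0,1,-7)),toolR('m'))
E
```

```text
top 243 ends [-53.6 -53.1 -52.8] [ 5.6  8.3 11.3] y [-14.4  -1.6  14.5] ztop [-17.5 -14.2]
side 152 ends [-53.8 -52.9 -52.5] [50.5 51.6 52.3] y [-13.9  -7.3  11.2] ztop [-15.6 -13.1]
TCP in deck [-0.8  1.   0.2] [-0.2  1.5 -1.3] 0.265 24.65
top 242 ends [-53.7 -53.5 -53.3] [6.4 7.2 8.5] y [-11.7  -1.5  14.4] ztop [-18.  -14.8]
side 146 ends [-53.9 -53.2 -52.8] [50.6 51.5 52.4] y [-13.8  -7.8   6.8] ztop [-16. -13.]
TCP in deck [-0.9  0.9  0.1] [-0.3 -0.5 -1.6] 0.267 24.75
t 24.75 turn units [-0.01 -0.01  0.01] then shift units [-0.019  0.001  0.143] | shift first [-0.019  0.001  0.143]
```

Request:
{"name": "drive_tool", "arguments": {"series": [{"x": -0.02,"y": 0,"z": 0.03,"ax": 0,"ay": 0,"az": 0,"grip": 1},{"x": 0,"y": 0,"z": 0.03,"ax": 0,"ay": 0,"az": 0,"grip": 1},{"x": 0,"y": 0,"z": 0.02,"ax": 0,"ay": 0,"az": 0,"grip": 1},{"x": 0,"y": 0,"z": 0.02,"ax": 0,"ay": 0,"az": 0,"grip": 1},{"x": 0,"y": 0,"z": 0,"ax": 0,"ay": 0,"az": 0,"grip": 1}]}}

```text
time: 25.38
position: [0.5063, 0.4081, 0.0612]
eef_rot: [3.125, 0.521, 3.106]
ft_force: [1.5, -0.1, -1.0]
gripper_width: 0.262
finger_force: 50.9
```

```bash
python3 - <<'E'
from fit import *
look('m','15')
E
```

```text
top 260 ends [-54.1 -53.6 -53.2] [ 8.1  9.3 11.7] y [-14.   -0.9  14.3] ztop [-17.3 -13.9]
side 138 ends [-54.1 -52.2 -52.1] [50.  51.5 53.1] y [-13.5  -4.2  14.5] ztop [-15.4 -12.9]
TCP in deck [-0.1  0.7 -5.4] [ 1.2  0.3 -2.2] 0.263 25.48
```

Request:
{"name": "drive_tool", "arguments": {"series": [{"x": 0,"y": 0,"z": 0.02,"ax": 0,"ay": 0,"az": 0,"grip": 1},{"x": 0,"y": 0,"z": 0.02,"ax": 0,"ay": 0,"az": 0,"grip": 1},{"x": 0,"y": 0,"z": 0,"ax": 0,"ay": 0,"az": 0,"grip": 1}]}}

```text
time: 25.85
position: [0.5069, 0.4082, 0.0603]
eef_rot: [3.126, 0.521, 3.106]
ft_force: [-6.2, -1.8, 5.3]
gripper_width: 0.265
finger_force: 52.2
```

Request:
{"name": "drive_tool", "arguments": {"series": [{"x": 0,"y": 0,"z": 0.015,"ax": 0,"ay": 0,"az": 0,"grip": 1},{"x": 0,"y": 0,"z": 0,"ax": 0,"ay": 0,"az": 0,"grip": 1}]}}

```text
time: 26.1
position: [0.5069, 0.4082, 0.0602]
eef_rot: [3.126, 0.521, 3.105]
ft_force: [-10.7, -3.8, 10.9]
gripper_width: 0.263
finger_force: 53.2
```

```bash
python3 - <<'E'
from fit import *
look('m','16')
E
```

```text
top 265 ends [-53.6 -53.  -52.8] [ 9.2  9.6 56.3] y [-13.8  -0.6  14.6] ztop [-17.  -14.2]
side 137 ends [-54.3 -53.3 -52.6] [49.9 50.8 52.9] y [-11.4  -4.2  14.6] ztop [-15.5 -13.3]
TCP in deck [-0.1  0.8 -6.6] [-11.3  -4.2  11.8] 0.265 26.2
```

Firm contact at the seat height, so I release, retreat and check all three.

Request:
{"name": "drive_tool", "arguments": {"series": [{"x": 0,"y": 0,"z": -0.01,"ax": 0,"ay": 0,"az": 0,"grip": 0.4},{"x": 0,"y": 0,"z": 0,"ax": 0,"ay": 0,"az": 0,"grip": 0.1},{"x": 0,"y": 0,"z": 0,"ax": 0,"ay": 0,"az": 0,"grip": 0},{"x": 0,"y": 0,"z": -0.4,"ax": 0,"ay": 0,"az": 0,"grip": 0},{"x": 0,"y": 0,"z": -1,"ax": 0,"ay": 0,"az": 0,"grip": 0},{"x": 0,"y": 0,"z": -1,"ax": 0,"ay": 0,"az": 0,"grip": 0},{"x": 0.5,"y": 0.7,"z": -0.5,"ax": 0,"ay": 0,"az": 0,"grip": 0},{"x": 0.5,"y": 0.7,"z": -0.5,"ax": 0,"ay": 0,"az": 0,"grip": 0},{"x": 0.5,"y": 0.7,"z": 0,"ax": 0,"ay": 0,"az": 0,"grip": 0},{"x": 0,"y": 0.7,"z": 0,"ax": 0,"ay": 0,"az": 0,"grip": 0},{"x": 0,"y": 0,"z": 0,"ax": 0,"ay": 0,"az": 0,"grip": 0}]}}

```text
time: 27.58
position: [0.3611, 0.5523, 0.1709]
eef_rot: [3.126, 0.521, 3.108]
ft_force: [0.1, -1.0, -1.0]
gripper_width: 0.501
finger_force: 0.0
```

```bash
python3 - <<'E'
from fit import *
for n in('top','side'):
    p,_,P=cloud(n,n+'17'); np.savez(n+'17.npz',p=p,P=P)
    if n=='top':
        for k in 'fcm': print(n,k); seated(k,P)
a=cv2.imread('pics/top17.png')[110:270,110:300];b=cv2.imread('pics/side17.png')[110:270,150:340]
cv2.imwrite('pics/c17.png',np.hstack([cv2.resize(k,None,fx=2.1,fy=2.1,interpolation=cv2.INTER_CUBIC) for k in(a,b)]))
E
```

```text
top f
collar top z (12 seated) 11.61 slope [ 0.072 11.571]
collar x [-16.4  17.4] mean [-1.   0.3 11.8]
ends [-55.9 -54.8 -52.7] [51.4 52.9 53.1]
crest z>11 [ 8.8 11.4]
top c
collar top z (12 seated) 11.83 slope [ 0.057 11.178]
collar x [-18.2  13.5] mean [-2.   1.2 11.7]
ends [-56.  -54.6 -54.3] [50.3 50.9 52. ]
crest z>11 [ 7.5 11.6]
top m
collar top z (12 seated) 11.56 slope [-0.043 11.568]
collar x [-15.2  15.5] mean [-0.1  0.2 11.9]
ends [-63.9 -63.  -62.5] [52.1 52.8 53. ]
crest z>11 [ 7.5 11.1]
```

View pics/c17.png

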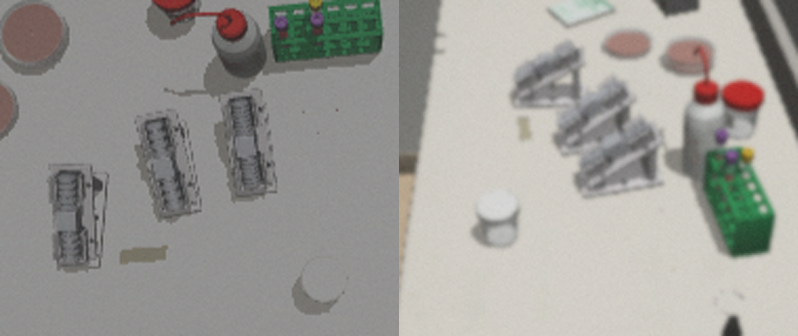

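The three studs lie flat on their gauges: medium on the left (68,218), coarse in the middle (168,165), fine on the right (245,145). Collar tops are at 11.6–11.8 mm (12 mm means seated; riding proud would be 15), and the cup and squeeze bottle still stand in view.

```bash
python3 -c "
from workcell import *
print(sign_off())"
```

```text
the job is handed in; nothing more can be done
None
```

I placed and released all three studs on the gauges of their own pitch and signed off at about 28 s; the last pictures put all three at seated height, but the hand-in returned no verdict.

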